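Pack the salt shaker under the cantilever tray

ROBOT

A 6-joint arm with a two-finger parallel gripper is mounted at the origin on a cart in front of the work surface, level with it; the furniture and walls round the work are solid. World frame = base frame: x ahead of the robot, y to its left, z up, the work surface at z = 0. Lengths are in mm, angles in rad, forces in N, time in s.
With the tool pointing down it reaches from about 350 to 875 mm from the base axis. Payload 4.2 kg.
Tool frame: the origin (TCP) lies between the finger pads; the fingertips stand 17 mm ahead of it and the grasp point (between the pads) lies 2 mm behind it (nose_length is the distance from the TCP to the fingertips, in mm); z points along the fingers, y is the direction in which the jaws open and shut (so a half turn about z gives the same grasp; the last joint's range is limited). The gripper opens to 85 mm and grips with 20 to 120 N. Pads are 22 mm wide; open, the fingers measure 114 mm over their backs; the gripper's body (76 mm by 85 mm) begins 54 mm behind the grasp point. The pads swing forward as they close: fully open they stand 13 mm farther back than shut.
Start: joints at [1.507, 0.385, 0.008, 0, -1.194, -0.259], TCP at [198.232, 592.709, 248.312] pointing down, gripper open.
Joint ranges: [-3.14, 3.14], [-1.21, 2.06], [-1.07, 1.41], [-3.16, 2.05], [-2.99, -0.16], [-3.1, 3.1]. Speed limits (rad/s): [2.79, 2.79, 3.14, 3.14, 3.14, 3.14].

INTERFACE

Orientations are given as a unit quaternion [x, y, z, w].
In Python, from bench import * gives the robot as it stands.
- The arm moves only by the tool jog_arm, never from a script. Its argument "increments" is a list of rows, each a list of 4 numbers: the shift along the tool's x, y, z in m, then the turn about the tool's z in degrees. A call has 1 to 10 rows; each row is the pose to reach, as a shift and turn from the pose measured when the call began, along the tool's axes at that moment; what a row does not reach only later rows make up. A row lasts 1/8 s, in which the tool goes at most 62.5 mm and 10.7 degrees, less where a joint would pass 70% of its speed; a pose out of reach is approached as far as the arm can. A call with a gripper value outside its range is refused whole. "hand" is the gripper's target within -1 to 1 (fully open at 1, half-way at 0, shut at -1), set as the call begins (left out, the last holds). The fingers move at their own pace and stop on an object; the grip force is fixed at half the most. Time passes only in rows, so rows that repeat a pose let the fingers close. It gives the time, the measured TCP pose, the force and the opening at its end, in the units of the state.
- read_state(): the state, without advancing time (a new reading comes with each control period).
- get_image(name): name is "scene" or "top"; returns the picture (400x640x3 uint8, red, green, blue); there is no depth.
- calibration(name): a dict with "fx", "fy", "cx", "cy" (pixels), "D" ([k1, k2, p1, p2, k3] as OpenCV has them; the pictures are not rectified), "position" and "rotation" of the camera in the world. Camera axes: x right, y up, looking along -z (the intrinsics and any distortion apply to the point x, -y, -z); pixel columns grow to the right and rows downward; lengths in mm; the calibration is good to about 2 mm. A picture is of the moment at which its call begins. calibration takes no time and is no camera call.
- job_done(): hands the job in, once; it reports no verdict.
The state is a dict: "clock": time; "joints": joint angles; "joint_vel": joint speeds; "joint_efforts": joint torques, N m; "position": TCP position; "ee_rot": TCP orientation; "contact_force": force on the tool from outside, world axes, zero at the start; "wrist_torque": the same for the moment, N m; "gripper_width": finger opening in mm.
Only numpy, scipy, OpenCV 4.12 (cv2) and the standard library are available. Lean on these libraries where they do the work, as an engineer would, in place of code of your own. Each camera call takes 0.05 s, during which the arm holds its last target.

TASK

Pack the salt shaker into the condiment box: take the top tray by its wooden handle, swing it up and back until it is fully open, stand the shaker upright on the floor of the box beside the small tin, then swing the tray back until it is fully closed. Guide the tray by hand all the way both ways rather than letting it drop, set the shaker down rather than dropping it, leave the tin standing in the box, and do not disturb the pepper mill.

Things in the scene. Friction and masses are not known exactly. Their poses are not given: they have to be found in the camera images.
- box: Condiment box, green, open-topped, fixed. 160 mm deep (its x), 220 wide (its y), walls 6, rim 104 mm high. Origin: centre of its underside; z up; +x is the way the tray swings open. Compartment 148 x 208 mm inside, floor 6 mm above the origin, quite covered by the closed tray. A small tin stands in the right (-y) half; the left (+y) half is empty.
- swing_link (a joint): Tilt of the 110 mm links that carry the tray, rad: 0 = closed on the box, 1.85 = fully open behind it, each a stop. Links lean 0.925 forward when closed, 0.925 back when open. At value q the tray, always level, is 0.110*(sin(q-0.925)+0.799) m along the box's +x and 0.110*(cos(q-0.925)-0.602) m up from its closed place: it rises 44 mm half-way and ends 176 mm back at its closed height.
- tray_center (a point): Centre of the underside of the cream top tray: 160 (x) x 220 (y) mm, walls 30 mm high, moving mass about 0.5 kg; 106 mm above the worktop when closed or open. Hardly any friction: let go part-way it falls fast to the nearer end; at both ends it rests by its own weight. Paper sachets up to 73 mm above its underside are fixed in it, from 62 mm to either side (y) of its middle.
- tray_grip (a point): Middle of the tray's handle: a round wooden bar, 14 mm thick, along the box's y axis, 80 mm of it straight, on two legs 50 mm to either side. It is 168 mm above the worktop when the tray is closed or open, 58 mm above the tray's inner floor, over the middle of the tray. Nothing stands within 70 mm in front of or behind it.
- shaker: The salt shaker (grey lid, clear lower part with grey salt, 44 mm diameter, 90 mm tall, loose, standing on the worktop to the right of the box). Origin at the centre of its underside, z up its axis.
- shaker_center (a point): Centre of the salt shaker, on its axis, 45 mm above its underside. It is 44 mm across up to 74 mm from its underside, its lid 34 mm across above that.
- tin: The small tin, loose, 75 mm diameter, 58 mm tall, standing in the right (-y) half of the box. Origin at the centre of its underside, z up its axis.
- tin_center (a point): Centre of the small tin, 29 mm above its underside.
- mill_center (a point): Centre of the wooden pepper mill (loose, 58 mm diameter, 170 mm tall), standing on the worktop beyond the shaker; 85 mm above its underside.
Mind the look-alikes: they are no part of the job. Leave any blue, turquoise or yellow look-alike of the shaker alone.

How it is judged:
By the outcome, as a careful person would: the job done as asked, in the order asked, and still so for the second after the job is handed in, with the robot touching nothing.
It also fails if it takes over 70 s, if anything falls off the work surface, if the arm or the gripper's body presses on something with over 40 N, if the wrist force passes 120 N, or if a joint passes its speed limit or range.

## Working session

There is one attempt and no reset: what is moved stays moved. The work goes in short steps, Python scripts to look and compute and a tool call to move; the robot and the scene stay as the last step left them, time stands still between calls to the robot, and variables do not carry over. Pictures are saved under pics/ and viewed, and the job is handed in when it is done.

Besides the shell and the picture viewer there is one more tool, called after "Emit:" as name([rows], argument=value, ...), one row to a line, values as JSON. jog_arm: Moves the arm, as the interface text tells. Its arguments: {"type":"object","properties":{"increments":{"type":"array"},"hand":{"type":"number"}},"required":["increments"]}

```bash
mkdir -p pics; ls; cat > h.py <<'E'
from bench import *
import numpy as np, cv2
from scipy.spatial.transform import Rotation as R
def save(im,n): cv2.imwrite('pics/'+n,cv2.cvtColor(im,cv2.COLOR_RGB2BGR))
def cam(n):
    c=calibration(n); K=np.array([[c['fx'],0,c['cx']],[0,c['fy'],c['cy']],[0,0,1.]])
    return K,np.array(c['D'],float),np.array(c['position'],float),np.array(c['rotation'],float)
def ray(n,px):
    K,D,p,Rm=cam(n)
    Rm = Rm if Rm.shape==(3,3) else R.from_quat(Rm).as_matrix()
    u=cv2.undistortPoints(np.array(px,float).reshape(-1,1,2),K,D).reshape(-1,2)
    d=np.c_[u[:,0],-u[:,1],-np.ones(len(u))]@Rm.T
    return p,d
def onz(n,px,z):
    p,d=ray(n,px); return p+d*((z-p[2])/d[:,2])[:,None]
def proj(n,P):
    K,D,p,Rm=cam(n)
    Rm = Rm if Rm.shape==(3,3) else R.from_quat(Rm).as_matrix()
    q=(np.array(P,float).reshape(-1,3)-p)@Rm*[1,-1,-1]
    return cv2.projectPoints(q.reshape(-1,1,3),np.zeros(3),np.zeros(3),K,D)[0].reshape(-1,2)
def tri(px1,px2):
    p1,d1=ray('scene',px1); p2,d2=ray('top',px2); d1=d1[0]/np.linalg.norm(d1[0]); d2=d2[0]/np.linalg.norm(d2[0])
    t=np.linalg.lstsq(np.c_[d1,-d2],p2-p1,rcond=None)[0]
    a=p1+t[0]*d1;b=p2+t[1]*d2; return (a+b)/2,np.linalg.norm(a-b)
E
python3 - <<'E'
from h import *
for n in('scene','top'):
    save(get_image(n),n+'0.png'); print(calibration(n))
print(read_state())
E
```

```text
pics
{'fx': 427.83179999198046, 'fy': 427.83179999198046, 'cx': 318.5863445763625, 'cy': 202.3199267064809, 'D': array([-0.11001552,  0.        ,  0.        ,  0.        ,  0.        ]), 'position': array([-103.74437893, -284.47251349,  672.59651129]), 'rotation': array([ 0.38184306, -0.23890513, -0.48498594,  0.7496058 ])}
{'fx': 397.81607389476954, 'fy': 397.81607389476954, 'cx': 310.2796714844866, 'cy': 204.35841670238977, 'D': array([0.02920792, 0.        , 0.        , 0.        , 0.        ]), 'position': array([507.19780607,   4.53567322, 977.93378108]), 'rotation': array([-0.03231393,  0.00716165,  0.71126691, -0.70214236])}
{'clock': 0.1, 'joints': array([ 1.50659228e+00,  3.85480609e-01,  6.76677592e-03, -4.37113926e-04,
       -1.19398494e+00, -2.58581131e-01]), 'joint_vel': array([-0.00014164, -0.00124449,  0.00347691,  0.00136919,  0.00090114,
        0.00085053]), 'joint_efforts': array([-1.87767891e-04, -3.93319380e+01,  1.88927865e+01,  4.19789717e+00,
       -2.58802262e-03,  6.24924880e-06]), 'position': array([198.09388226, 592.26736507, 247.33172165]), 'ee_rot': array([ 9.86991038e-01, -1.60772341e-01, -1.09885721e-04,  9.66447530e-04]), 'contact_force': array([-0.45925154, -0.43321496, -0.28986994]), 'wrist_torque': array([ 0.00359506,  0.02428076, -0.01117842]), 'gripper_width': 85.2612597330365}
```

View pics/scene0.png

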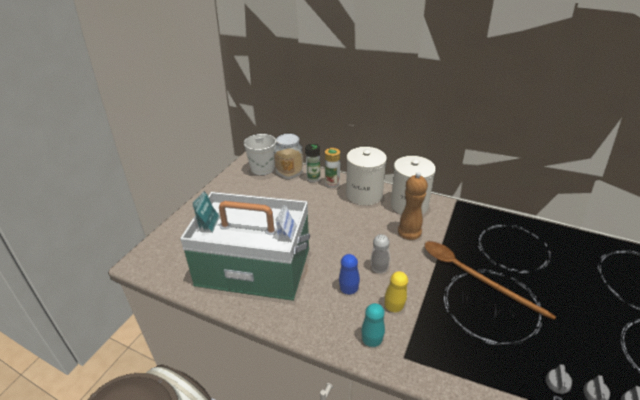

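View pics/top0.png

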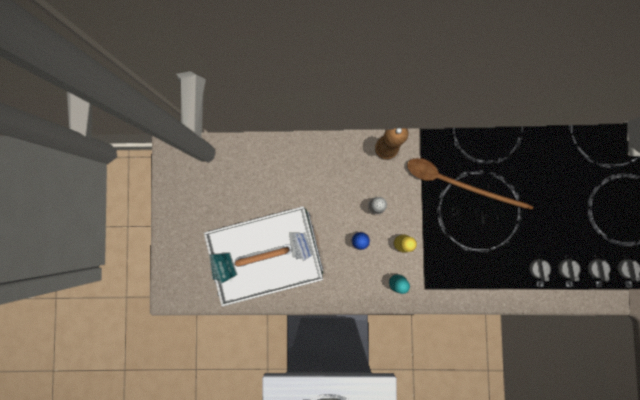

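Scene view: box at about (250,240) with the handle at (247,215), grey shaker at (380,253) and mill at (413,207). Top view: tray corners (207,233), (304,209), (321,279), (223,303), handle from (236,263) to (288,250), grey lid at (378,205), mill near (390,143), blue at (361,241) and yellow at (404,243). Next I'll measure these.

```bash
cat > m.py <<'E'
from h import *
t=cv2.imread('pics/top0.png');s=cv2.imread('pics/scene0.png')
def mask(im,lo,hi,roi):
    m=cv2.inRange(cv2.cvtColor(im,cv2.COLOR_BGR2HSV),lo,hi); z=np.zeros_like(m); x0,y0,x1,y1=roi; z[y0:y1,x0:x1]=m[y0:y1,x0:x1]; return z
def big(m):
    c,_=cv2.findContours(m,cv2.RETR_EXTERNAL,cv2.CHAIN_APPROX_NONE); return max(c,key=cv2.contourArea)
# handle top
c=big(mask(t,(5,90,50),(20,255,255),(225,235,300,280)));r=cv2.minAreaRect(c);b=cv2.boxPoints(r);print('handle px',r)
W=onz('top',b,170);print(W.round(1),W.mean(0))
# scene handle
m=mask(s,(5,90,50),(20,255,255),(205,190,290,245));c=big(m);print('scene handle',cv2.minAreaRect(c),cv2.boundingRect(c))
# tray outer: white+ from top
m=mask(t,(0,0,140),(180,60,255),(195,200,330,310));c=big(m)
h=cv2.convexHull(c);r=cv2.minAreaRect(h);b=cv2.boxPoints(r);print('tray',r);W=onz('top',b,136);print(W.round(1),W.mean(0).round(1),[np.linalg.norm(W[i]-W[i-1]) for i in range(4)])
E
python3 m.py
python3 - <<'E'
import cv2
t=cv2.imread('pics/top0.png');s=cv2.imread('pics/scene0.png')
cv2.imwrite('pics/tc.png',cv2.resize(t[120:310,195:435],None,fx=3,fy=3,interpolation=2))
cv2.imwrite('pics/sc.png',cv2.resize(s[160:350,180:440],None,fx=3,fy=3,interpolation=2))
E
```

```text
handle px ((261.5962829589844, 256.36761474609375), (5.850297927856445, 54.8177604675293), 75.3236083984375)
[[440.6 188.6 170. ]
 [467.5  80.5 170. ]
 [456.   77.6 170. ]
 [429.2 185.6 170. ]] [448.32923922 133.08606837 170.        ]
scene handle ((246.21340942382812, 215.07925415039062), (54.55317306518555, 24.626232147216797), 6.340191841125488) (220, 201, 53, 30)
tray ((262.0, 254.5), (108.99998474121094, 133.99996948242188), 90.0)
[[567.2 280.9 136. ]
 [563.2  -5.6 136. ]
 [335.7  -2.2 136. ]
 [337.5 279.4 136. ]] [450.9 138.1 136. ] [np.float64(229.77162827506723), np.float64(286.4785451221706), np.float64(227.51992231493503), np.float64(281.5890308872979)]
```

View pics/tc.png

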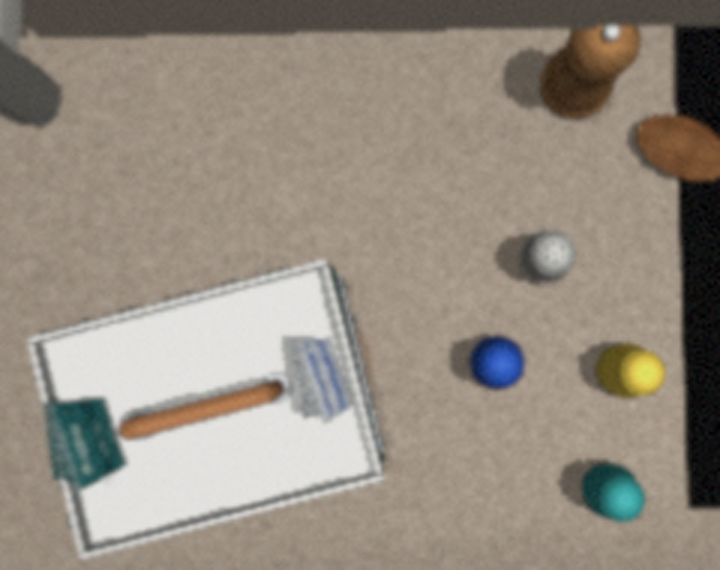

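View pics/sc.png

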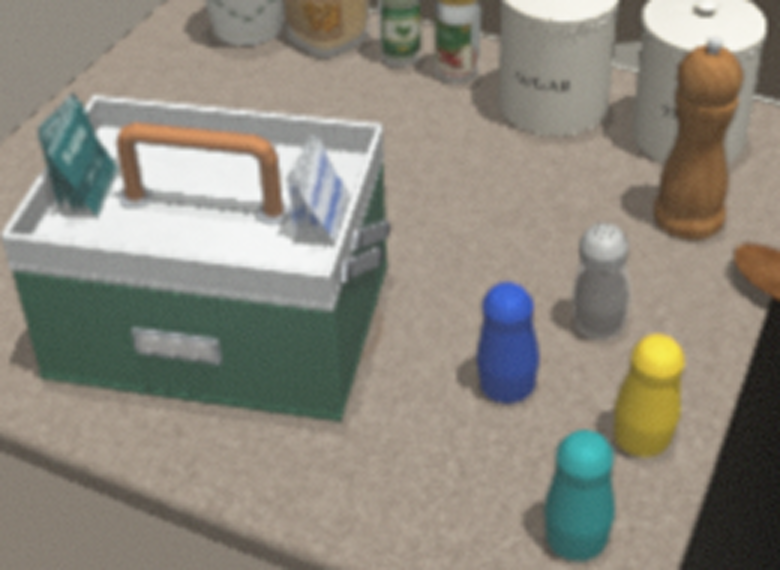

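```bash
python3 - <<'E'
from h import *
T=lambda a:(np.array(a,float)/3+[195,120]); S=lambda a:(np.array(a,float)/3+[180,160])
W=onz('top',T([(28,340),(326,262),(382,474),(82,555)]),136);print(W.round(1),W.mean(0).round(1));
for i in range(4): d=W[i]-W[i-1];print(np.linalg.norm(d),np.degrees(np.arctan2(d[1],d[0])))
# handle ends & middle triangulated
print('handle tri',tri(S((199,138)),T((202,411))))
print('box bottom front corners scene',onz('scene',S([(42,378),(340,418)]),0).round(1), 'front rim',onz('scene',S([(8,238),(334,303)]),136).round(1))
for n,tp,sp,z in [('salt',(551,255),(604,238),86),('blue',(498,362),(508,300),86),('yellow',(640,370),(658,352),86),('teal',(616,495),(585,450),86),('mill',(612,32),(713,46),170)]:
    print(n,onz('top',T([tp]),z).round(1),tri(S(sp),T(tp)))
# base bottoms scene
for n,sp in [('salt',(600,338)),('blue',(506,402)),('yellow',(645,456)),('mill',(690,236))]: 
    g=onz('scene',S([sp]),0)[0]; p=cam('scene')[2]; v=(g-p)[:2];v/=np.linalg.norm(v); print(n,'base',(g[:2]+v*(29 if n=='mill' else 20)).round(1))
print(onz('top',[[300,130],[415,128]],0))
s=cv2.imread('pics/scene0.png');t=cv2.imread('pics/top0.png')
E
```

```text
[[495.9 260.6 136. ]
 [548.3  48.3 136. ]
 [399.6  10.8 136. ]
 [345.3 221.7 136. ]] [447.3 135.3 136. ]
155.5440451992374 14.482433147165342
218.60568516581574 -76.10715208453121
153.3979625262634 -165.8354200430815
217.74315098182407 104.45585281535047
handle tri (array([447.09400645, 131.52148664, 167.43748069]), np.float64(1.0001090439447322))
box bottom front corners scene [[342.6 219.5   0. ]
 [398.   10.2   0. ]] front rim [[340.7 212.9 136. ]
 [374.2  -5.4 136. ]]
salt [[ 553.7 -116.7   86. ]] (array([ 554.342822  , -118.25372648,   81.86182383]), np.float64(2.210327584904958))
blue [[474.8 -75.9  86. ]] (array([475.00235886, -77.81346482,  77.24926922]), np.float64(2.430453267053948))
yellow [[ 468.  -179.9   86. ]] (array([ 467.97315019, -182.41147201,   78.40906496]), np.float64(2.014879650058236))
teal [[ 377. -160.   86.]] (array([ 376.32892104, -163.81886152,   76.27053104]), np.float64(4.349917747586724))
mill [[ 700.2 -149.4  170. ]] (array([ 702.05817949, -150.38414763,  161.26799268]), np.float64(1.4323947525650038))
salt base [ 560.2 -122.8]
blue base [475.8 -80.8]
yellow base [ 469.5 -185.1]
mill base [ 704.3 -153.6]
[[ 747.83648753   62.41998847    0.        ]
 [ 746.56980961 -220.87102865    0.        ]]
```

```bash
python3 - <<'E'
from h import *
for px in ([300,130],[160,132],[415,128]):
  for z in (0,200,300,400,500,600,700): 
    P=onz('top',[px],z); print(px,z,P.round(0)[0],proj('scene',P).round(0)[0])
s=cv2.imread('pics/scene0.png'); cv2.imwrite('pics/sb.png',cv2.resize(s[0:220,80:640],(800,314),interpolation=2))
# planned tool orientation: fingers vertical, jaw axis along box x
st=read_state();print(R.from_quat(st['ee_rot']).as_matrix().round(3))
E
```

```text
[300, 130] 0 [748.  62.   0.] [336. 200.]
[300, 130] 200 [699.  51. 200.] [334. 143.]
[300, 130] 300 [674.  45. 300.] [332. 107.]
[300, 130] 400 [649.  39. 400.] [330.  64.]
[300, 130] 500 [625.  33. 500.] [328.  14.]
[300, 130] 600 [600.  27. 600.] [325. -45.]
[300, 130] 700 [576.  21. 700.] [ 321. -115.]
[160, 132] 0 [749. 414.   0.] [226. 172.]
[160, 132] 200 [700. 331. 200.] [232. 122.]
[160, 132] 300 [675. 289. 300.] [236.  90.]
[160, 132] 400 [650. 247. 400.] [240.  53.]
[160, 132] 500 [626. 205. 500.] [246.   8.]
[160, 132] 600 [601. 163. 600.] [253. -47.]
[160, 132] 700 [576. 121. 700.] [ 263. -112.]
[415, 128] 0 [ 747. -221.    0.] [442. 228.]
[415, 128] 200 [ 698. -175.  200.] [431. 164.]
[415, 128] 300 [ 673. -152.  300.] [424. 123.]
[415, 128] 400 [ 649. -129.  400.] [415.  77.]
[415, 128] 500 [ 624. -106.  500.] [404.  22.]
[415, 128] 600 [600. -83. 600.] [390. -42.]
[415, 128] 700 [575. -60. 700.] [ 374. -116.]
[[ 0.948 -0.317 -0.001]
 [-0.317 -0.948 -0.002]
 [ 0.     0.002 -1.   ]]
```

View pics/sb.png

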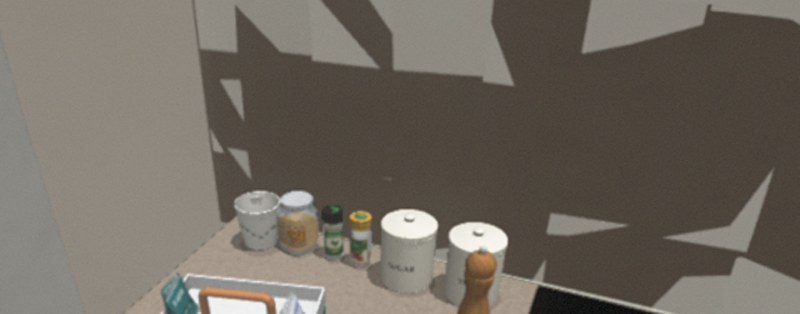

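Emit:
jog_arm([
  [0.015, 0.014, 0, 2],
  [0.05, 0.046, 0, 7],
  [0.092, 0.086, 0, 14],
  [0.138, 0.128, 0, 21],
  [0.183, 0.171, 0, 28],
  [0.229, 0.214, 0, 34],
  [0.275, 0.257, 0, 41],
  [0.321, 0.299, 0, 48],
  [0.36, 0.335, 0, 54],
  [0.382, 0.356, 0, 57.4],
], hand=1)

```text
clock: 1.35
position: [447.3, 130.2, 248.0]
ee_rot: [0.787, -0.617, 0.0, 0.001]
contact_force: [0.2, 1.5, -0.1]
gripper_width: 85.4
```

Emit:
jog_arm([
  [0, 0, 0, 0],
  [0, 0, 0, 0],
])

```text
clock: 1.6
position: [446.7, 129.7, 247.9]
ee_rot: [0.786, -0.618, 0.0, 0.001]
contact_force: [0.8, 0.5, 0.4]
gripper_width: 85.7
```

```bash
cat >> h.py <<'E'
YAW=np.radians(14.1)
def tdelta(target,az=None):
    st=read_state();M=R.from_quat(st['ee_rot']).as_matrix();p=st['position']
    d=M.T@(np.array(target)-p)
    a=np.degrees(np.arctan2(M[1,1],M[0,1]))
    print('clk',round(st['clock'],2),'pos',p.round(1),'az_y',a.round(2),'tilt',M[:,2].round(4),'F',st['contact_force'].round(1),'w',round(st['gripper_width'],1),'q',st['joints'].round(2))
    print('tool delta m',(d/1000).round(4), 'turn', None if az is None else round(-(((az-a)+90)%180-90),2))
E
python3 - <<'E'
from h import *
tdelta([447.7,133,166],-165.9)
save(get_image('top'),'top1.png');save(get_image('scene'),'scene1.png')
E
```

```text
clk 1.6 pos [446.7 129.7 247.9] az_y -166.29 tilt [-0.0013 -0.002  -1.    ] F [0.8 0.5 0.4] w 85.7 q [ 0.63  0.11 -0.37  0.   -1.1  -0.39]
tool delta m [-0.0031 -0.0019  0.0818] turn -0.39
```

View pics/scene1.png

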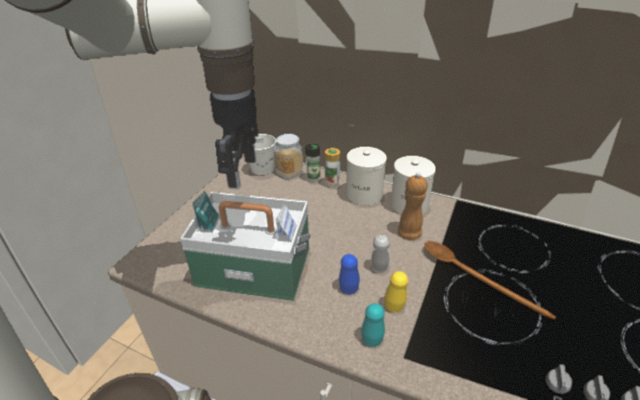

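```bash
python3 - <<'E'
from h import *
for z in(231,244,168):print(proj('scene',[446.7,129.7,z]),proj('top',[446.7,129.7,z]))
t=cv2.imread('pics/top1.png'); s=cv2.imread('pics/scene1.png')
cv2.imwrite('pics/x.png',np.hstack([cv2.resize(t[180:320,180:340],None,fx=2.5,fy=2.5),cv2.resize(s[80:220,160:320],None,fx=2.5,fy=2.5)]))
E
```

```text
[[243.01808507 179.41932102]] [[258.23594754 259.66203794]]
[[242.22028601 173.61272743]] [[257.06002205 260.24993095]]
[[246.72092673 206.08604025]] [[263.3992791  257.08089725]]
```

View pics/x.png

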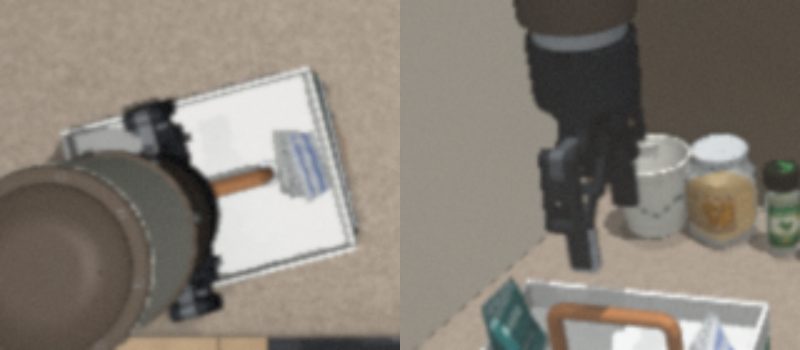

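Emit:
jog_arm([
  [-0.003, -0.002, 0.008, 0.4],
  [-0.003, -0.002, 0.02, 0.4],
  [-0.003, -0.002, 0.034, 0.4],
  [-0.003, -0.002, 0.048, 0.4],
  [-0.003, -0.002, 0.062, 0.4],
  [-0.003, -0.002, 0.073, 0.4],
  [-0.003, -0.002, 0.08, 0.4],
  [-0.003, -0.002, 0.082, 0.4],
  [-0.003, -0.002, 0.082, 0.4],
])

```text
clock: 2.82
position: [448.1, 133.9, 166.2]
ee_rot: [0.785, -0.62, 0.0, 0.001]
contact_force: [0.2, -1.0, 0.1]
gripper_width: 85.2
```

```bash
python3 - <<'E'
from h import *
tdelta([447.7,133,166],-165.9)
save(get_image('scene'),'scene2.png');s=cv2.imread('pics/scene2.png')
cv2.imwrite('pics/x2.png',cv2.resize(s[120:310,150:330],None,fx=3,fy=3))
E
```

```text
clk 2.83 pos [448.1 133.9 166.2] az_y -166.58 tilt [-5.0e-04 -1.7e-03 -1.0e+00] F [ 0.2 -1.   0.1] w 85.2 q [ 0.64  0.2  -0.48  0.   -0.89 -0.41]
tool delta m [0.0008 0.0006 0.0002] turn -0.68
```

View pics/x2.png

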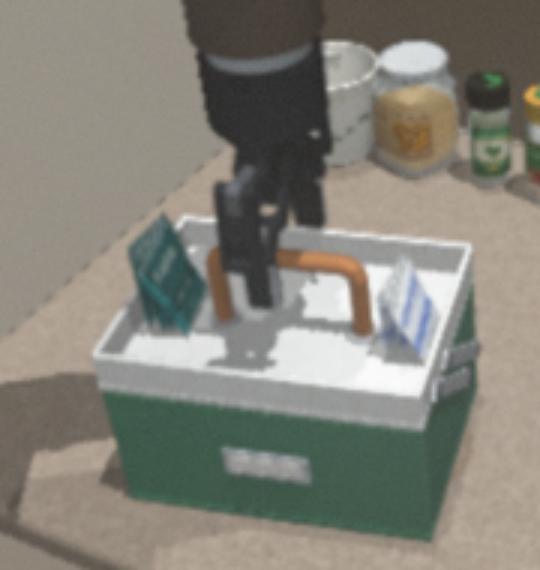

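Emit:
jog_arm([
  [0.001, 0.0005, 0, -0.7],
  [0.001, 0.0005, 0, -0.7],
  [0.001, 0.0005, 0, -0.7],
  [0.001, 0.0005, 0, -0.7],
  [0.001, 0.0005, 0, -0.7],
  [0.001, 0.0005, 0, -0.7],
], hand=-1)

```text
clock: 3.62
position: [447.3, 132.7, 166.5]
ee_rot: [0.789, -0.615, -0.0, 0.001]
contact_force: [-4.9, 0.3, 5.6]
gripper_width: 12.2
```

```bash
python3 - <<'E'
from h import *
tdelta([447.7,133,166],-165.9)
print(read_state()['wrist_torque'])
save(get_image('scene'),'scene3.png');s=cv2.imread('pics/scene3.png')
cv2.imwrite('pics/x3.png',cv2.resize(s[120:310,150:330],None,fx=3,fy=3))
E
```

```text
clk 3.62 pos [447.3 132.7 166.5] az_y -165.89 tilt [-0.0017 -0.0021 -1.    ] F [-4.9  0.3  5.6] w 12.2 q [ 0.64  0.2  -0.49  0.   -0.89 -0.39]
tool delta m [-0.0002 -0.0005  0.0005] turn 0.01
[ 0.06663113  1.48947745 -0.02181736]
```

View pics/x3.png

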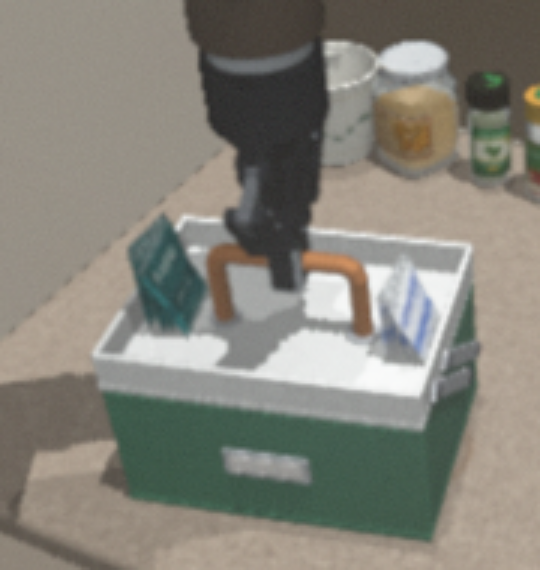

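```bash
cat >> h.py <<'E'
def arc(q0,q1,n=10):
    f=lambda q:np.array([0.110*(np.sin(q-.925)+.7986),0.110*(np.cos(q-.925)-.6018)])
    s=np.linspace(0,1,n)**1; s=(np.arange(1,n+1))/n; s=0.5*s+0.5*(3*s**2-2*s**3)
    for a in q0+(q1-q0)*s:
        d=f(a)-f(q0); print('[0, %.4f, %.4f, 0],'%(-d[0],-d[1]),end=' ')
    print()
E
python3 -c "
from h import *
arc(0,.62)"
```

```text
[0, -0.0027, -0.0034, 0], [0, -0.0066, -0.0080, 0], [0, -0.0117, -0.0131, 0], [0, -0.0177, -0.0185, 0], [0, -0.0244, -0.0236, 0], [0, -0.0315, -0.0283, 0], [0, -0.0385, -0.0321, 0], [0, -0.0451, -0.0351, 0], [0, -0.0507, -0.0373, 0], [0, -0.0548, -0.0387, 0],
```

Emit:
jog_arm([
  [0, -0.0027, -0.0034, 0],
  [0, -0.0066, -0.008, 0],
  [0, -0.0117, -0.0131, 0],
  [0, -0.0177, -0.0185, 0],
  [0, -0.0244, -0.0236, 0],
  [0, -0.0315, -0.0283, 0],
  [0, -0.0385, -0.0321, 0],
  [0, -0.0451, -0.0351, 0],
  [0, -0.0507, -0.0373, 0],
  [0, -0.0548, -0.0387, 0],
])

```text
clock: 4.92
position: [501.3, 146.3, 205.6]
ee_rot: [0.789, -0.615, 0.0, 0.001]
contact_force: [-2.3, -0.1, 2.8]
gripper_width: 12.0
```

```bash
cat >> h.py <<'E'
G0=np.array([447.3,132.7,166.5])
def stq():
    st=read_state();d=st['position']-G0;bx=d@[np.cos(YAW),np.sin(YAW),0];by=d@[-np.sin(YAW),np.cos(YAW),0]
    q=.925+np.arctan2(bx-110*.7986,d[2]+110*.6018); r=np.hypot(bx-110*.7986,d[2]+110*.6018)
    print('bx',bx.round(1),'by',by.round(1),'dz',d[2].round(1),'q',q.round(3),'r',r.round(1),'F',st['contact_force'].round(1),'T',st['wrist_torque'].round(2),'w',st['gripper_width'],st['clock']);return q
E
python3 -c "
from h import *
q=stq(); arc(q,1.25)"
```

```text
bx 55.7 by 0.0 dz 39.1 q 0.629 r 110.1 F [-2.3 -0.1  2.8] T [-0.02  0.77 -0.02] w 12.005891952175729 4.925
[0, -0.0042, -0.0012, 0], [0, -0.0101, -0.0026, 0], [0, -0.0172, -0.0038, 0], [0, -0.0252, -0.0046, 0], [0, -0.0337, -0.0048, 0], [0, -0.0422, -0.0043, 0], [0, -0.0501, -0.0033, 0], [0, -0.0572, -0.0019, 0], [0, -0.0631, -0.0003, 0], [0, -0.0672, 0.0010, 0],
```

Emit:
jog_arm([
  [0, -0.0042, -0.0012, 0],
  [0, -0.0101, -0.0026, 0],
  [0, -0.0172, -0.0038, 0],
  [0, -0.0252, -0.0046, 0],
  [0, -0.0337, -0.0048, 0],
  [0, -0.0422, -0.0043, 0],
  [0, -0.0501, -0.0033, 0],
  [0, -0.0572, -0.0019, 0],
  [0, -0.0631, -0.0003, 0],
  [0, -0.0672, 0.001, 0],
])

```text
clock: 6.18
position: [567.1, 162.8, 204.4]
ee_rot: [0.789, -0.615, 0.001, 0.001]
contact_force: [0.9, -0.1, 0.7]
gripper_width: 12.1
```

```bash
python3 -c "
from h import *
q=stq(); arc(q,1.85)
save(get_image('scene'),'scene4.png')"
```

```text
bx 123.5 by 0.1 dz 37.9 q 1.255 r 110.1 F [ 0.9 -0.1  0.7] T [-0.08 -0.4   0.02] w 12.077351149486788 6.175
[0, -0.0039, 0.0014, 0], [0, -0.0093, 0.0036, 0], [0, -0.0155, 0.0067, 0], [0, -0.0222, 0.0105, 0], [0, -0.0289, 0.0150, 0], [0, -0.0353, 0.0200, 0], [0, -0.0410, 0.0252, 0], [0, -0.0459, 0.0302, 0], [0, -0.0496, 0.0346, 0], [0, -0.0522, 0.0379, 0],
```

View pics/scene4.png

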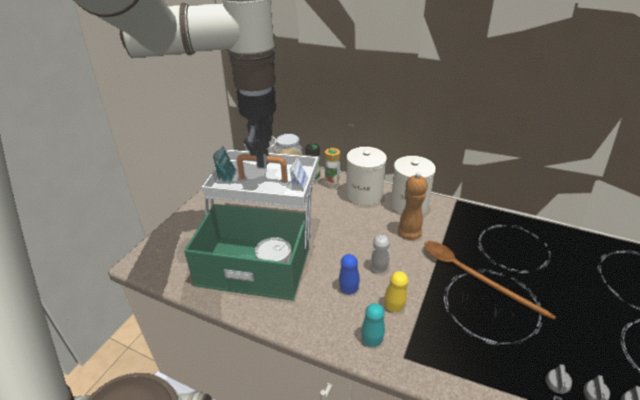

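The tray is swinging open and held in the jaws, at about (262,175). The tin is visible at (273,250).

Emit:
jog_arm([
  [0, -0.0039, 0.0014, 0],
  [0, -0.0093, 0.0036, 0],
  [0, -0.0155, 0.0067, 0],
  [0, -0.0222, 0.0105, 0],
  [0, -0.0289, 0.015, 0],
  [0, -0.0353, 0.02, 0],
  [0, -0.041, 0.0252, 0],
  [0, -0.0459, 0.0302, 0],
  [0, -0.0496, 0.0346, 0],
  [0, -0.0522, 0.0379, 0],
])

```text
clock: 7.48
position: [617.8, 175.4, 166.4]
ee_rot: [0.789, -0.615, 0.0, 0.001]
contact_force: [-6.3, 1.0, 12.4]
gripper_width: 11.9
```

```bash
python3 -c "
from h import *
q=stq()"
```

```text
bx 175.7 by -0.1 dz -0.1 q 1.851 r 109.9 F [-6.3  1.  12.4] T [ 0.15  1.98 -0.07] w 11.935286734441412 7.475
```

Emit:
jog_arm([
  [0, 0, 0, 0],
  [0, 0, 0, 0],
  [0, 0, 0, 0],
  [0, 0, 0, 0],
  [0, 0, 0, 0],
  [0, 0, 0, 0],
], hand=1)

```text
clock: 8.22
position: [617.8, 175.4, 166.4]
ee_rot: [0.789, -0.615, 0.0, 0.001]
contact_force: [-0.8, -0.7, -0.2]
gripper_width: 85.6
```

Emit:
jog_arm([
  [0, 0, -0.008, 0],
  [0, 0, -0.02, 0],
  [0, 0, -0.035, 0],
  [0, 0, -0.05, 0],
  [0, 0, -0.065, 0],
  [0, 0, -0.078, 0],
  [0, 0, -0.085, 0],
])

```text
clock: 9.1
position: [618.0, 175.8, 252.6]
ee_rot: [0.789, -0.615, 0.001, 0.001]
contact_force: [-0.8, -0.3, -0.1]
gripper_width: 85.3
```

```bash
python3 -c "
from h import *
tdelta([556,-119,200])
save(get_image('scene'),'scene5.png');save(get_image('top'),'top5.png')
t=cv2.imread('pics/top5.png'); s=cv2.imread('pics/scene5.png')
cv2.imwrite('pics/x5.png',np.hstack([cv2.resize(t[130:310,190:390],None,fx=2,fy=2),cv2.resize(s[140:320,180:380],None,fx=2,fy=2)]))
"
```

```text
clk 9.1 pos [618.  175.8 252.6] az_y -165.87 tilt [ 1.e-04 -2.e-03 -1.e+00] F [-0.8 -0.3 -0.1] w 85.3 q [ 0.53  0.41  0.06  0.   -1.22 -0.28]
tool delta m [0.2706 0.1321 0.0531] turn None
```

View pics/x5.png

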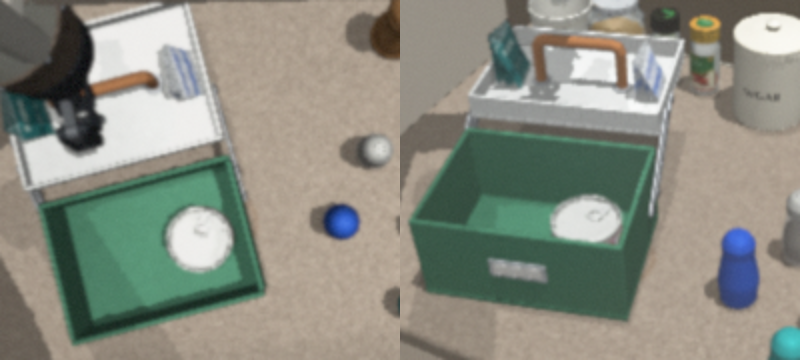

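```bash
python3 -c "
from h import *
B=lambda a:np.array(a,float)/2+[190,130]
W=onz('top',B([(43,205),(232,160),(265,293),(75,342)]),104);print(W.round(1),W.mean(0).round(1))
for i in range(4): d=W[i]-W[i-1];print(np.linalg.norm(d).round(1),np.degrees(np.arctan2(d[1],d[0])).round(1))
tin=onz('top',B([(199,239)]),64)[0]
ti2=onz('scene',[[180+587/2,140+220/2]],64)[0]
c=G0*[1,1,0]
for v in (tin,ti2,W.mean(0)): d=v-c; print(v.round(1),'box frame',(d@[np.cos(YAW),np.sin(YAW),0]).round(1),(d@[-np.sin(YAW),np.cos(YAW),0]).round(1))
t=cv2.imread('pics/top5.png'); s=cv2.imread('pics/scene5.png')
cv2.imwrite('pics/x6.png',np.hstack([cv2.resize(t[180:230,350:405],(396,360),interpolation=2),cv2.resize(s[225:280,355:410],(396,360),interpolation=2)]))
"
```

```text
[[497.1 254.4 104. ]
 [544.   44.9 104. ]
 [398.7  10.6 104. ]
 [347.6 218.6 104. ]] [446.8 132.1 104. ]
153.7 13.5
214.6 -77.4
149.2 -166.7
214.2 103.8
[455.6  85.6  64. ] box frame -3.4 -47.7
[ 619.5 -303.    64. ] box frame 60.8 -464.5
[446.8 132.1 104. ] box frame -0.6 -0.4
```

View pics/x6.png

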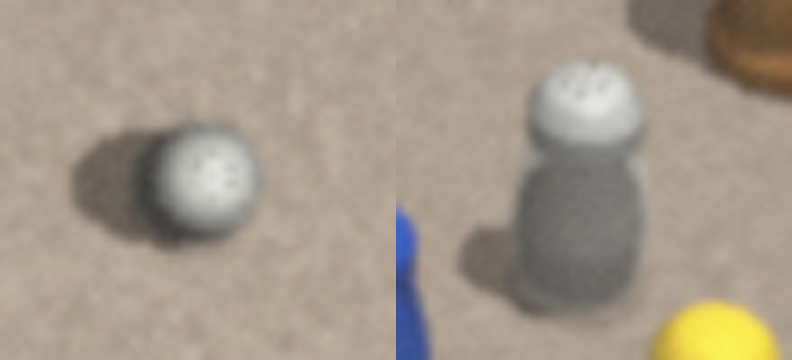

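```bash
python3 -c "
from h import *
a=[350+208/7.2,180+181/7.2]
print(onz('top',[a],80))
print('lid',tri([355+190/7.2,225+107/7.2],a))
P,_=tri([355+190/7.2,225+107/7.2],a)
for xy in ([554.5,-118],[556,-119],[557,-121]):
  th=np.linspace(0,6.28,40); b=proj('scene',np.c_[xy[0]+22*np.cos(th),xy[1]+22*np.sin(th),0*th]); b=(b-[355,225])*7.2+[396,0]
  l=proj('top',np.c_[xy[0]+17*np.cos(th),xy[1]+17*np.sin(th),0*th+78]); l=(l-[350,180])*7.2
  bo=proj('top',np.c_[xy[0]+22*np.cos(th),xy[1]+22*np.sin(th),0*th+40]); bo=(bo-[350,180])*7.2
  print(xy,b.min(0).round(),b.max(0).round(),'lid',l.min(0).round(),l.max(0).round(),bo.min(0).round(),bo.max(0).round())
"
```

```text
[[ 553.71416222 -117.95529149   80.        ]]
lid (array([ 554.01825202, -118.72936746,   80.84781537]), np.float64(1.8907175267404333))
[554.5, -118] [488. 254.] [633. 357.] lid [153. 125.] [262. 233.] [124. 118.] [259. 253.]
[556, -119] [493. 252.] [637. 354.] lid [156. 120.] [265. 228.] [127. 113.] [262. 248.]
[557, -121] [500. 252.] [645. 354.] lid [162. 116.] [272. 225.] [133. 110.] [269. 245.]
```

Emit:
jog_arm([
  [0.014, 0.007, 0, 0],
  [0.045, 0.022, 0, 0],
  [0.085, 0.042, 0, 0],
  [0.125, 0.062, 0.005, 0],
  [0.165, 0.081, 0.02, 0],
  [0.205, 0.101, 0.04, 0],
  [0.237, 0.117, 0.06, 0],
  [0.259, 0.127, 0.078, 0],
  [0.27, 0.133, 0.09, 0],
  [0.27, 0.133, 0.1, 0],
], hand=0.5)

```text
clock: 10.45
position: [554.7, -119.4, 152.2]
ee_rot: [0.788, -0.615, 0.001, 0.001]
contact_force: [0.5, -0.3, -0.9]
gripper_width: 64.3
```

```bash
python3 -c "
from h import *
save(get_image('scene'),'scene6.png')
tdelta([554.7,-118.7,52],-165.9)
s=cv2.imread('pics/scene6.png')
cv2.imwrite('pics/x7.png',cv2.resize(s[130:330,300:480],None,fx=3,fy=3))
"
```

```text
clk 10.5 pos [ 554.2 -118.7  151. ] az_y -165.91 tilt [-0.0022 -0.0016 -1.    ] F [ 0.  -0.2 -0.1] w 64.1 q [ 0.08  0.38 -0.27  0.   -0.93  0.17]
tool delta m [ 0.     -0.0007  0.099 ] turn -0.01
```

View pics/x7.png

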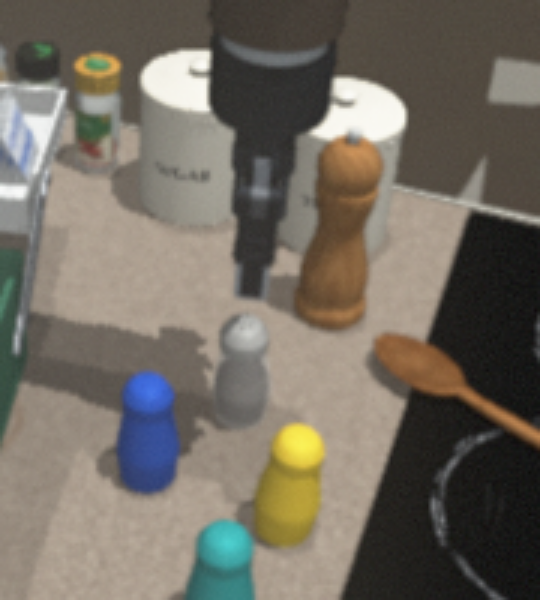

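Emit:
jog_arm([
  [0, -0.0005, 0.008, 0],
  [0, -0.0005, 0.02, 0],
  [0, -0.0005, 0.034, 0],
  [0, -0.0005, 0.048, 0],
  [0, -0.0005, 0.062, 0],
  [0, -0.0005, 0.075, 0],
  [0, -0.0005, 0.086, 0],
  [0, -0.0005, 0.094, 0],
  [0, -0.0005, 0.099, 0],
])

```text
clock: 11.62
position: [554.5, -118.8, 51.5]
ee_rot: [0.788, -0.615, -0.0, 0.001]
contact_force: [-0.3, -0.2, 0.3]
gripper_width: 64.0
```

```bash
python3 -c "
from h import *
save(get_image('scene'),'scene7.png')
tdelta([554.7,-118.7,52],-165.9)
s=cv2.imread('pics/scene7.png')
cv2.imwrite('pics/x8.png',cv2.resize(s[170:330,320:450],None,fx=4,fy=3.7))
"
```

```text
clk 11.68 pos [ 554.2 -118.8   51.1] az_y -165.92 tilt [-0.0032 -0.0016 -1.    ] F [ 0.1  0.1 -1.3] w 63.8 q [ 0.08  0.51 -0.37  0.   -0.7   0.17]
tool delta m [ 0.0001 -0.0005 -0.0009] turn -0.02
```

View pics/x8.png

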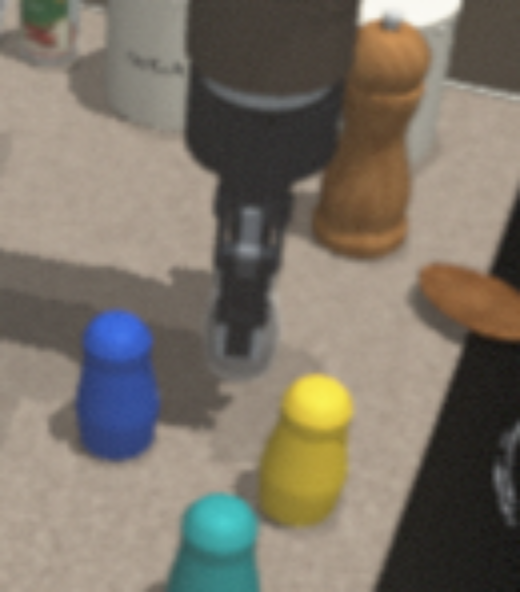

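Emit:
jog_arm([
  [0, 0, 0, 0],
  [0, 0, 0, 0],
  [0, 0, 0, 0],
  [0, 0, 0, 0],
  [0, 0, 0, 0],
], hand=-1)

```text
clock: 12.3
position: [554.9, -118.7, 51.9]
ee_rot: [0.789, -0.615, -0.0, 0.001]
contact_force: [-1.8, 0.4, 6.0]
gripper_width: 37.0
```

```bash
python3 -c "
from h import *
tdelta([554.7,-118.7,200],-165.9)
"
```

```text
clk 12.3 pos [ 554.9 -118.7   51.9] az_y -165.9 tilt [-0.0015 -0.0017 -1.    ] F [-1.8  0.4  6. ] w 37.0 q [ 0.08  0.5  -0.37  0.   -0.7   0.17]
tool delta m [ 1.000e-04  4.000e-04 -1.481e-01] turn 0.0
```

Emit:
jog_arm([
  [0, 0, 0, 0],
  [0, 0, 0, 0],
])

```text
clock: 12.55
position: [554.9, -118.7, 51.9]
ee_rot: [0.789, -0.615, -0.0, 0.001]
contact_force: [-0.3, 0.4, 3.7]
gripper_width: 37.2
```

Emit:
jog_arm([
  [0, 0, -0.004, 0],
  [0, 0, -0.01, 0],
  [0, 0, -0.02, 0],
  [0, 0, -0.03, 0],
  [0, 0, -0.03, 0],
])

```text
clock: 13.18
position: [555.7, -118.7, 83.2]
ee_rot: [0.789, -0.615, 0.001, 0.0]
contact_force: [-0.3, -0.8, -1.3]
gripper_width: 37.2
```

```bash
python3 -c "
from h import *
save(get_image('scene'),'scene8.png')
tdelta([554.7,-118.7,52],-165.9);print(read_state()['wrist_torque'])
s=cv2.imread('pics/scene8.png')
cv2.imwrite('pics/x9.png',cv2.resize(s[170:330,320:450],None,fx=4,fy=3.7))
"
```

```text
clk 13.22 pos [ 555.2 -118.6   82.5] az_y -165.91 tilt [-1.0e-04 -1.5e-03 -1.0e+00] F [-0.3 -0.  -1.2] w 37.1 q [ 0.08  0.46 -0.34  0.   -0.77  0.17]
tool delta m [-0.0001  0.0005  0.0305] turn -0.01
[-0.02787998  0.0110379  -0.03818606]
```

View pics/x9.png

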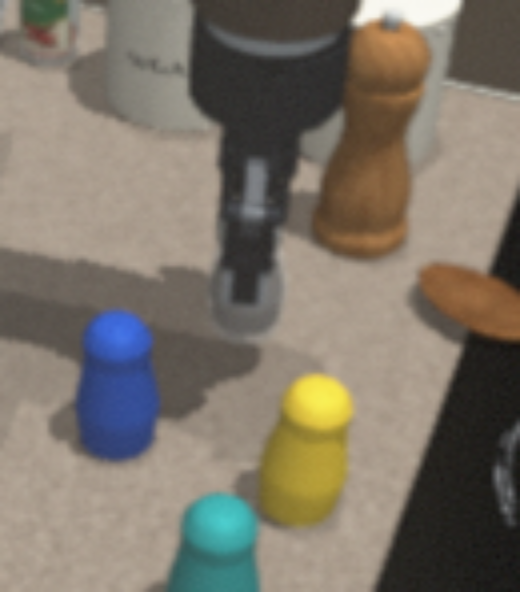

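Emit:
jog_arm([
  [0, 0, -0.015, 0],
  [0, 0, -0.045, 0],
  [-0.01, 0.001, -0.08, 0],
  [-0.035, 0.005, -0.11, 0],
  [-0.075, 0.01, -0.13, 0],
  [-0.118, 0.016, -0.135, 0],
  [-0.16, 0.022, -0.135, 0],
  [-0.202, 0.028, -0.135, 0],
  [-0.244, 0.034, -0.135, 0],
  [-0.28, 0.039, -0.135, 0],
])

```text
clock: 14.48
position: [448.4, 144.9, 218.1]
ee_rot: [0.789, -0.615, 0.001, 0.0]
contact_force: [0.1, 0.3, -1.0]
gripper_width: 37.3
```

```bash
python3 -c "
from h import *
tdelta([435.2,179.2,212],-165.9)
"
```

```text
clk 14.47 pos [448.4 144.9 218.1] az_y -165.87 tilt [ 9.e-04 -9.e-04 -1.e+00] F [ 0.1  0.3 -1. ] w 37.3 q [ 0.66  0.15 -0.4   0.   -1.02 -0.41]
tool delta m [-0.0365  0.0045  0.006 ] turn 0.03
```

Emit:
jog_arm([
  [-0.018, 0.002, 0.002, 0],
  [-0.031, 0.004, 0.005, 0],
  [-0.0365, 0.0045, 0.012, 0],
  [-0.0365, 0.0045, 0.025, 0],
  [-0.0365, 0.0045, 0.038, 0],
  [-0.0365, 0.0045, 0.05, 0],
  [-0.0365, 0.0045, 0.06, 0],
  [-0.0365, 0.0045, 0.06, 0],
])

```text
clock: 15.48
position: [434.9, 178.6, 157.0]
ee_rot: [0.789, -0.615, 0.0, 0.001]
contact_force: [-0.5, 0.1, -1.0]
gripper_width: 37.4
```

```bash
python3 -c "
from h import *
save(get_image('scene'),'scene9.png');save(get_image('top'),'top9.png')
tdelta([435.2,179.2,58],-165.9)
t=cv2.imread('pics/top9.png'); s=cv2.imread('pics/scene9.png')
cv2.imwrite('pics/x10.png',np.hstack([cv2.resize(t[130:310,190:390],None,fx=2,fy=2),cv2.resize(s[140:320,180:380],None,fx=2,fy=2)]))
"
```

```text
clk 15.57 pos [435.5 179.2 158.2] az_y -165.86 tilt [ 1.2e-03 -9.0e-04 -1.0e+00] F [-0.6 -0.1 -1.9] w 37.1 q [ 0.74  0.22 -0.49  0.   -0.86 -0.49]
tool delta m [-0.0002  0.0004  0.1002] turn 0.04
```

View pics/x10.png

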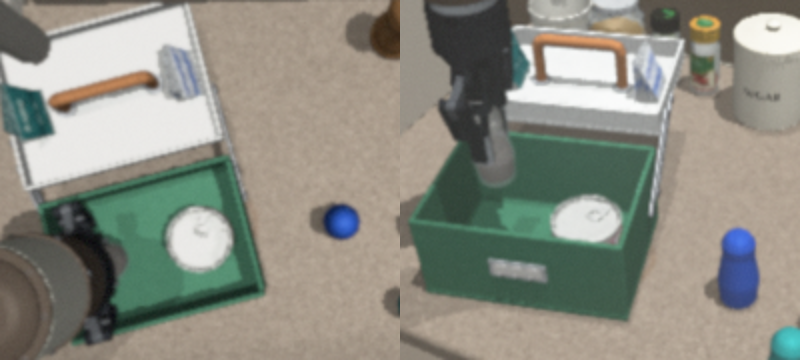

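Emit:
jog_arm([
  [0, 0, 0.008, 0],
  [0, 0, 0.02, 0],
  [0, 0, 0.034, 0],
  [0, 0, 0.048, 0],
  [0, 0, 0.06, 0],
  [0, 0, 0.072, 0],
  [0, 0, 0.081, 0],
  [0, 0, 0.087, 0],
  [0, 0, 0.091, 0],
  [0, 0, 0.094, 0],
])

```text
clock: 16.82
position: [435.8, 179.3, 64.1]
ee_rot: [0.789, -0.615, 0.001, -0.0]
contact_force: [0.1, -0.5, -1.7]
gripper_width: 37.3
```

```bash
python3 -c "
from h import *
save(get_image('scene'),'scene10.png')
tdelta([435.2,179.2,58],-165.9)
s=cv2.imread('pics/scene10.png')
cv2.imwrite('pics/x11.png',cv2.resize(s[140:320,170:330],None,fx=3,fy=3))
"
```

```text
clk 16.88 pos [435.5 179.1  63.9] az_y -165.87 tilt [ 1.1e-03 -9.0e-04 -1.0e+00] F [-0.   0.1 -1.5] w 37.3 q [ 0.74  0.36 -0.6   0.   -0.61 -0.49]
tool delta m [-0.0002  0.0003  0.0059] turn 0.03
```

View pics/x11.png

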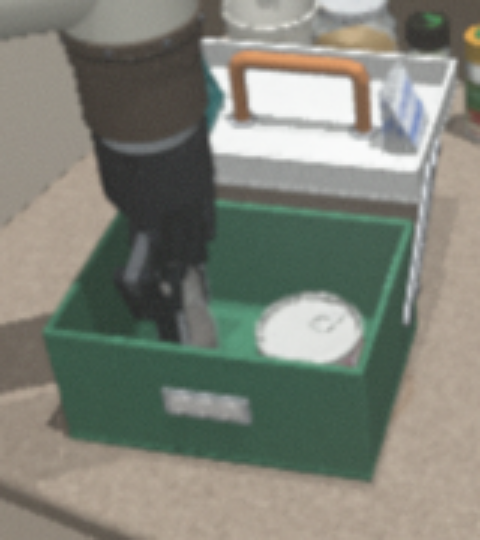

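Emit:
jog_arm([
  [0, 0, 0.002, 0],
  [0, 0, 0.004, 0],
  [0, 0, 0.005, 0],
  [0, 0, 0.006, 0],
  [0, 0, 0.006, 0],
])

```text
clock: 17.5
position: [435.6, 179.2, 57.9]
ee_rot: [0.789, -0.615, 0.001, -0.0]
contact_force: [-0.4, -0.2, -0.6]
gripper_width: 37.0
```

```bash
python3 -c "
from h import *
tdelta([435.2,179.2,58],-165.9)
"
```

```text
clk 17.5 pos [435.6 179.2  57.9] az_y -165.87 tilt [ 1.2e-03 -9.0e-04 -1.0e+00] F [-0.4 -0.2 -0.6] w 37.0 q [ 0.74  0.37 -0.6   0.   -0.6  -0.49]
tool delta m [-0.0001  0.0004 -0.0001] turn 0.03
```

Just about touching. I'll press slightly further.

Emit:
jog_arm([
  [0, 0, 0.0007, 0],
  [0, 0, 0.0015, 0],
  [0, 0, 0.0015, 0],
])

```text
clock: 17.88
position: [435.7, 179.2, 57.8]
ee_rot: [0.789, -0.614, 0.001, -0.0]
contact_force: [-3.1, -0.9, 11.3]
gripper_width: 36.9
```

Emit:
jog_arm([
  [0, 0, 0, 0],
  [0, 0, 0, 0],
  [0, 0, 0, 0],
  [0, 0, 0, 0],
], hand=0.4)

```text
clock: 18.38
position: [435.7, 179.2, 57.6]
ee_rot: [0.789, -0.614, 0.001, 0.0]
contact_force: [-0.0, -0.5, -0.0]
gripper_width: 59.8
```

Emit:
jog_arm([
  [0, 0, -0.005, 0],
  [0, 0, -0.015, 0],
  [0, 0, -0.03, 0],
  [0, 0, -0.05, 0],
  [0, 0, -0.075, 0],
  [0, 0, -0.105, 0],
  [0, 0, -0.135, 0],
  [0, 0, -0.165, 0],
  [0, 0, -0.185, 0],
  [0, 0, -0.195, 0],
])

```text
clock: 19.62
position: [435.6, 179.5, 254.4]
ee_rot: [0.789, -0.614, 0.001, -0.001]
contact_force: [-0.0, -0.5, -0.6]
gripper_width: 59.6
```

```bash
python3 -c "
from h import *
save(get_image('scene'),'scene12.png');save(get_image('top'),'top12.png')
tdelta([617.8,175.4,252],-165.9)
t=cv2.imread('pics/top12.png'); s=cv2.imread('pics/scene12.png')
cv2.imwrite('pics/x12.png',np.hstack([cv2.resize(t[130:310,190:390],None,fx=2,fy=2),cv2.resize(s[140:320,180:380],None,fx=2,fy=2)]))
"
```

```text
clk 19.73 pos [435.7 179.6 253.8] az_y -165.82 tilt [ 3.3e-03  4.0e-04 -1.0e+00] F [-0.4 -0.2  0.5] w 60.1 q [ 0.74  0.11 -0.35  0.   -1.11 -0.49]
tool delta m [ 0.0487 -0.1755  0.0024] turn 0.08
```

View pics/x12.png

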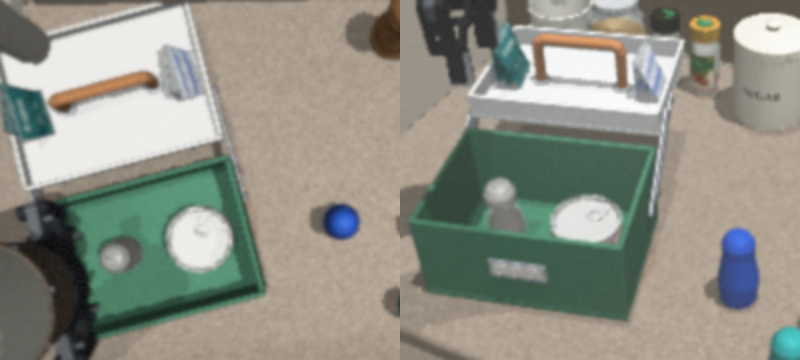

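```bash
python3 -c "
from h import *
for z in (6,45,86,96): P=[435.6,179.2,z]; print(z,(proj('scene',P)-[180,140])*2+[400,0],(proj('top',P)-[190,130])*2)
t=cv2.imread('pics/top12.png'); s=cv2.imread('pics/scene12.png')
cv2.imwrite('pics/x13.png',np.hstack([cv2.resize(t[225:295,220:290],(420,420),interpolation=2),cv2.resize(s[215:275,210:270],(360,420),interpolation=2)]))
"
```

```text
6 [[507.04576716 243.10563026]] [[126.8251074  253.54159244]]
45 [[502.23716004 217.27374853]] [[120.8753145  256.07311785]]
86 [[496.95287067 188.63057894]] [[114.05884212 258.97366352]]
96 [[495.62708496 181.40151489]] [[112.30004096 259.72211446]]
```

View pics/x13.png

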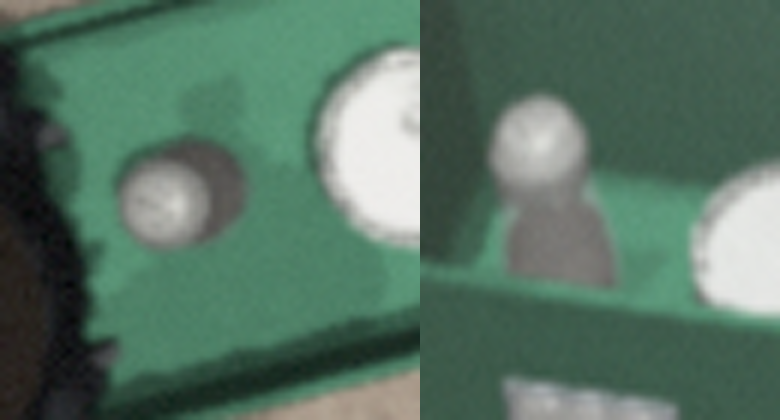

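Emit:
jog_arm([
  [0.004, -0.014, 0, 0],
  [0.011, -0.04, 0, 0],
  [0.021, -0.075, 0, 0],
  [0.031, -0.11, 0, 0],
  [0.04, -0.143, 0.001, 0],
  [0.046, -0.165, 0.002, 0],
  [0.0487, -0.1755, 0.002, 0.1],
  [0.0487, -0.1755, 0.002, 0.1],
], hand=1)

```text
clock: 20.72
position: [618.1, 175.0, 251.0]
ee_rot: [0.788, -0.615, 0.001, -0.0]
contact_force: [-0.1, -0.7, -0.1]
gripper_width: 85.5
```

```bash
python3 -c "
from h import *
tdelta([617.8,175.4,166.4],-165.9)
"
```

```text
clk 20.73 pos [618.1 175.  251. ] az_y -165.97 tilt [ 1.4e-03 -5.0e-04 -1.0e+00] F [-0.1 -0.7 -0.1] w 85.5 q [ 0.53  0.41  0.06  0.   -1.21 -0.28]
tool delta m [-0.0005  0.0003  0.0846] turn -0.07
```

Emit:
jog_arm([
  [0, 0, 0.008, 0],
  [0, 0, 0.02, 0],
  [0, 0, 0.034, 0],
  [0, 0, 0.048, 0],
  [0, 0, 0.062, 0],
  [0, 0, 0.074, 0],
  [0, 0, 0.081, 0],
  [0, 0, 0.0846, 0],
  [0, 0, 0.0846, 0],
])

```text
clock: 21.85
position: [618.3, 175.0, 166.4]
ee_rot: [0.788, -0.615, 0.001, -0.0]
contact_force: [-0.1, -0.4, -0.4]
gripper_width: 85.2
```

Emit:
jog_arm([
  [0, 0, 0, 0],
  [0, 0, 0, 0],
  [0, 0, 0, 0],
  [0, 0, 0, 0],
  [0, 0, 0, 0],
  [0, 0, 0, 0],
], hand=-1)

```text
clock: 22.6
position: [617.8, 174.9, 166.6]
ee_rot: [0.788, -0.615, 0.001, 0.0]
contact_force: [-3.2, 0.8, 4.5]
gripper_width: 11.8
```

```bash
python3 -c "
from h import *
stq(); arc(1.85,1.25)
tdelta([617.8,175.4,166.4],-165.9)
"
```

```text
bx 175.7 by -0.6 dz 0.1 q 1.849 r 110.1 F [-3.2  0.8  4.5] T [-0.06  0.94 -0.03] w 11.816303018176052 22.6
[0, 0.0026, -0.0033, 0], [0, 0.0064, -0.0077, 0], [0, 0.0113, -0.0128, 0], [0, 0.0170, -0.0180, 0], [0, 0.0235, -0.0230, 0], [0, 0.0303, -0.0275, 0], [0, 0.0371, -0.0314, 0], [0, 0.0434, -0.0344, 0], [0, 0.0487, -0.0366, 0], [0, 0.0527, -0.0380, 0], 
clk 22.6 pos [617.8 174.9 166.6] az_y -165.96 tilt [ 6.e-04 -9.e-04 -1.e+00] F [-3.2  0.8  4.5] w 11.8 q [ 0.53  0.48 -0.06  0.   -1.03 -0.28]
tool delta m [-0.0005 -0.0001  0.0002] turn -0.06
```

Emit:
jog_arm([
  [0, 0.0026, -0.0033, 0],
  [0, 0.0064, -0.0077, 0],
  [0, 0.0113, -0.0128, 0],
  [0, 0.017, -0.018, 0],
  [0, 0.0235, -0.023, 0],
  [0, 0.0303, -0.0275, 0],
  [0, 0.0371, -0.0314, 0],
  [0, 0.0434, -0.0344, 0],
  [0, 0.0487, -0.0366, 0],
  [0, 0.0527, -0.038, 0],
])

```text
clock: 23.85
position: [566.3, 162.0, 204.8]
ee_rot: [0.788, -0.615, 0.001, 0.0]
contact_force: [1.6, -0.2, -1.9]
gripper_width: 12.2
```

```bash
python3 -c "
from h import *
q=stq(); arc(q,.62)
"
```

```text
bx 122.6 by -0.6 dz 38.3 q 1.246 r 110.2 F [ 1.6 -0.2 -1.9] T [-0.09 -0.33  0.03] w 12.213169854580622 23.85
[0, 0.0042, -0.0013, 0], [0, 0.0101, -0.0028, 0], [0, 0.0172, -0.0042, 0], [0, 0.0253, -0.0052, 0], [0, 0.0338, -0.0056, 0], [0, 0.0424, -0.0054, 0], [0, 0.0504, -0.0045, 0], [0, 0.0576, -0.0032, 0], [0, 0.0635, -0.0018, 0], [0, 0.0677, -0.0005, 0],
```

Emit:
jog_arm([
  [0, 0.0042, -0.0013, 0],
  [0, 0.0101, -0.0028, 0],
  [0, 0.0172, -0.0042, 0],
  [0, 0.0253, -0.0052, 0],
  [0, 0.0338, -0.0056, 0],
  [0, 0.0424, -0.0054, 0],
  [0, 0.0504, -0.0045, 0],
  [0, 0.0576, -0.0032, 0],
  [0, 0.0635, -0.0018, 0],
  [0, 0.0677, -0.0005, 0],
])

```text
clock: 25.1
position: [500.2, 145.4, 205.3]
ee_rot: [0.788, -0.615, 0.001, 0.0]
contact_force: [-1.0, -1.4, -0.5]
gripper_width: 12.0
```

```bash
python3 -c "
from h import *
q=stq(); arc(q,0)
save(get_image('scene'),'scene14.png')
"
```

```text
bx 54.4 by -0.6 dz 38.8 q 0.616 r 110.2 F [-1.  -1.4 -0.5] T [-0.2   0.31  0.  ] w 11.99338119185564 25.1
[0, 0.0041, 0.0014, 0], [0, 0.0097, 0.0036, 0], [0, 0.0162, 0.0066, 0], [0, 0.0232, 0.0105, 0], [0, 0.0302, 0.0151, 0], [0, 0.0369, 0.0202, 0], [0, 0.0428, 0.0255, 0], [0, 0.0478, 0.0307, 0], [0, 0.0517, 0.0352, 0], [0, 0.0544, 0.0386, 0],
```

View pics/scene14.png

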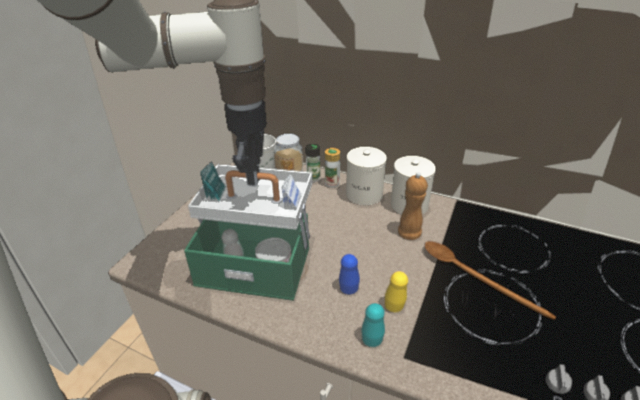

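The shaker stands at (230,243) beside the tin at (272,248), under the half-closed tray, which the jaws still hold.

Emit:
jog_arm([
  [0, 0.0041, 0.0014, 0],
  [0, 0.0097, 0.0036, 0],
  [0, 0.0162, 0.0066, 0],
  [0, 0.0232, 0.0105, 0],
  [0, 0.0302, 0.0151, 0],
  [0, 0.0369, 0.0202, 0],
  [0, 0.0428, 0.0255, 0],
  [0, 0.0478, 0.0307, 0],
  [0, 0.0517, 0.0352, 0],
  [0, 0.0544, 0.0386, 0],
])

```text
clock: 26.4
position: [447.2, 132.1, 166.5]
ee_rot: [0.788, -0.615, 0.001, 0.0]
contact_force: [3.1, -0.3, 6.2]
gripper_width: 12.4
```

```bash
python3 -c "
from h import *
q=stq()
"
```

```text
bx -0.2 by -0.5 dz 0.0 q -0.001 r 110.2 F [ 3.1 -0.3  6.2] T [-0.34 -0.62 -0.  ] w 12.390742492727346 26.4
```

Closed against its stop. Now release and retreat.

Emit:
jog_arm([
  [0, 0, 0, 0],
  [0, 0, 0, 0],
  [0, 0, 0, 0],
  [0, 0, 0, 0],
  [0, 0, 0, 0],
  [0, 0, 0, 0],
], hand=1)

```text
clock: 27.15
position: [447.3, 132.1, 166.5]
ee_rot: [0.788, -0.615, 0.001, 0.0]
contact_force: [0.0, -0.2, -0.6]
gripper_width: 85.8
```

Emit:
jog_arm([
  [0, 0, -0.008, 0],
  [0, 0, -0.02, 0],
  [0, 0, -0.035, 0],
  [0, 0, -0.055, 0],
  [0, 0, -0.08, 0],
  [0, 0, -0.1, 0],
  [-0.02, 0, -0.11, 0],
  [-0.05, 0, -0.11, 0],
  [-0.08, 0, -0.11, 0],
  [-0.1, 0, -0.11, 0],
])

```text
clock: 28.4
position: [422.6, 230.4, 277.3]
ee_rot: [0.789, -0.615, 0.001, -0.0]
contact_force: [0.2, -0.6, 0.1]
gripper_width: 85.5
```

Emit:
jog_arm([
  [-0.02, 0, 0, 0],
  [-0.06, 0, 0, 0],
  [-0.1, 0, 0, 0],
  [-0.13, 0, 0, 0],
  [-0.15, 0, 0, 0],
  [-0.15, 0, 0, 0],
])

```text
clock: 29.15
position: [385.9, 376.6, 277.1]
ee_rot: [0.789, -0.614, 0.001, -0.0]
contact_force: [-0.5, -0.1, 0.2]
gripper_width: 85.2
```

```bash
python3 -c "
from h import *
save(get_image('scene'),'scene15.png');save(get_image('top'),'top15.png')
tdelta([617.8,175.4,252],-165.9)
t=cv2.imread('pics/top15.png'); s=cv2.imread('pics/scene15.png')
for n,im in(('top',t),('scene',s)):
  d=cv2.absdiff(im,cv2.imread('pics/%s0.png'%n)); x=(196,432,120,310) if n=='top' else (185,440,165,350); print(n,(d[x[2]:x[3],x[0]:x[1]].max(2)>40).sum())
cv2.imwrite('pics/x15.png',np.hstack([cv2.resize(t[120:310,190:430],(400,317)),cv2.resize(s[140:330,180:420],(400,317))]))
"
```

```text
clk 29.25 pos [386.1 375.3 277.2] az_y -165.91 tilt [ 1.6e-03 -7.0e-04 -1.0e+00] F [ 1.2 -0.2  0.7] w 85.8 q [ 1.07  0.22 -0.16  0.   -1.2  -0.83]
tool delta m [ 0.2503 -0.176   0.0257] turn -0.01
top 257
scene 556
```

View pics/x15.png

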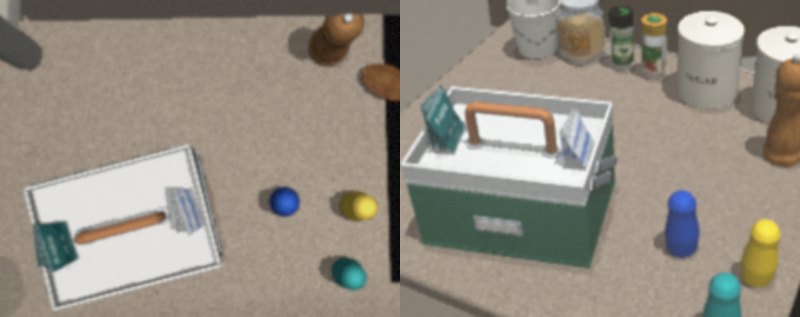

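The tray is closed as it was at the start, and the mill and look-alikes are where they were. The grey shaker is gone from the worktop. I'm handing the job in.

```bash
python3 -c "
from bench import *
print(job_done(), read_state()['clock'])"
```

```text
the job is handed in; nothing more can be done
the job is handed in; nothing more can be done
```

The salt shaker is packed in the condiment box beside the tin, and the tray is fully closed; I handed the job in at about 29 s.

- **Tray:** I gripped it by the handle and guided it all the way both ways. The measured link value ended at 1.85 when open and 0.00 when closed. The highest force I read, between moves, was about 14 N.
- **Shaker:** I set it down on the left side of the box floor with light contact (about 12 N) and then released it. Both cameras showed it upright before the tray closed, its lid within a few pixels of where it should be.
- **Final check:** The pictures show the tray closed with the gripper clear. The mill and the blue, yellow and turquoise look-alikes appear unmoved. I cannot see the shaker and tin under the closed tray; when last seen, with the tray half-closed, both were standing.
- **One disagreement:** The gripper opening read 37 mm while holding the shaker, against its stated 44 mm diameter. It held firmly when lifted and did not slip.

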